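# Tip a tested hard drive gently down to the keep end of the rocker tray

### The job

On this computer-refurbishing bench a tested hard drive lies in the middle of a spring-centred rocker tray. Lean the tray's lever little by little towards the green bin until the drive just starts to slide, then hold that angle and let the drive glide down to the rubber stop at the green bin's end, never faster than 0.3 m/s; keep holding for a full second after it has come to rest there, then let the lever recentre, leaving the drive against that stop. Do not touch the drive, do not send it towards the red bin, and leave the heat sink, the screwdriver and the power adapter where they are.

Things in the scene. Friction and masses are not known exactly. Their poses are not given: they have to be found in the camera images.
- rocker: Fixed grey stand of the rocker tray: base plate 190 (x) x 240 (y) x 12 mm, with two uprights 10 x 60 mm, 110 mm tall, at x = -78 and +78 mm. Origin: centre of the underside, on the bench. The tray's pivot axis is parallel to its x axis, 95 mm above the origin; the tray's length runs along its y axis. The lever stands on its -x side, the robot's side.
- tray (a joint): Tilt of the tray with its lever, rad. 0 = level, positive = the tray's +y end goes down and the lever leans towards +y; negative likewise towards -y. Range -0.5 to 0.5. A spring of 5.5 Nm/rad with a damper of 1.6 Nm s/rad brings it back to level when let go, in about a second; the weight of a drive lying at one end leaves it up to 0.09 rad low on that side.
- tray_mid (a point): Middle of the tray's floor (top face), 13 mm above the pivot axis when level; turns with the tray: x across, y along the tray. Smooth blue sheet-metal tray, inside 114 (x) x 331 mm (y), side walls 15 mm high, black rubber stops 22 mm high at both ends, whose inner faces lie at y = -165.5 and +165.5 mm.
- lever_knob (a point): Centre of the upright black grip (yellow band) of the lever, rigidly joined to the tray: 125 mm above the pivot axis, 100 mm to -x of the tray's middle, 220 mm above the bench when level. Grip: 26 mm diameter, 22 mm below to 23 mm above this point; flat bar 12 x 14 mm below it. Leaning it slowly along the rocker's y takes up to 17 N, and falls by about 3 N as the drive slides to the stop. z: along the lever.
- drive: Loose 3.5-inch hard drive, metal with a pale label, 102 (x) x 147 (y) x 26 mm, about 0.4 kg, lying flat in the tray, length along the tray. Origin: centre of its underside. Starts within 20 mm of the tray's middle; resting against a stop its origin is 92 mm from the tray's middle. It starts to slide at a tilt somewhere between about 0.15 and 0.38 rad, which differs every time (smooth dry contact, hidden friction) and must be found.
- green_bin: Fixed open green plastic bin with kept drives, 150 x 140 x 50 mm, beyond one end of the tray, 285 mm from the rocker's origin along its +y or -y axis (varies). Origin: centre of its underside.
- red_bin: Fixed open red plastic bin with scrap boards, same size, beyond the other end of the tray. Origin: centre of its underside.
- heatsink: Loose finned aluminium heat sink, 60 x 60 x 35 mm, standing on the bench near the lever. Origin: centre of its underside. Leave alone.
- screwdriver: Loose screwdriver with red handle, lying on the bench near the lever. Leave alone.
- adapter: Loose black power adapter (brick with a pale label), 45 x 90 x 30 mm, lying on the bench on the far side of the rocker. Origin: centre of its underside. Leave alone.
Not all that is in view belongs to the job. Several things have the shape of the drive; the one meant has the colours described above.

How it is judged:
On the way, in this order (a step that is already met when the one before it is completed fails the run):
1. with the tray tilted towards the green bin (more than 0.12 rad), the drive has slid more than 35 mm from the tray's middle towards the green end (((y of green_bin in the frame of rocker above 0 m and value of joint tray above 0.12 rad and y of drive in the frame of tray_mid above 0.035 m) or (y of green_bin in the frame of rocker below 0 m and value of joint tray below -0.12 rad and y of drive in the frame of tray_mid below -0.035 m))).
2. the drive rests against the green end's stop (within 8 mm) while the tray is still held tilted by more than 0.12 rad, for a second (((y of green_bin in the frame of rocker above 0 m and value of joint tray above 0.12 rad and y of drive in the frame of tray_mid above 0.084 m) or (y of green_bin in the frame of rocker below 0 m and value of joint tray below -0.12 rad and y of drive in the frame of tray_mid below -0.084 m)) and linear speed of drive below 0.03 m/s), for 0.8 s.
At the end, for the whole second after the job is handed in: The drive lies at rest against the stop at the green bin's end of the tray (within 8 mm of it), and the tray has recentred to within 0.11 rad of level (((y of green_bin in the frame of rocker above 0 m and y of drive in the frame of tray_mid above 0.084 m) or (y of green_bin in the frame of rocker below 0 m and y of drive in the frame of tray_mid below -0.084 m)) and value of joint tray between -0.11 and 0.11 rad and linear speed of drive below 0.02 m/s); the robot touches nothing.
It fails at once if the drive moves faster than 0.3 m/s (linear speed of drive above 0.3 m/s).
It fails at once if the robot touches the drive (contact force between any of the fingers, the arm and drive above 0.5 N).
It fails at once if the drive slides more than 60 mm from the middle towards the red end ((y of green_bin in the frame of rocker above 0 m and y of drive in the frame of tray_mid below -0.06 m) or (y of green_bin in the frame of rocker below 0 m and y of drive in the frame of tray_mid above 0.06 m)).
It fails at once if the heat sink, screwdriver or power adapter is moved by more than 30 mm (distance of any of heatsink, screwdriver, adapter from where it was at the start of the episode above 0.03 m).
It also fails if it takes over 64 s, if anything falls off the work surface, if the arm or the gripper's body presses on something with over 40 N, if the wrist force passes 120 N, or if a joint passes its speed limit or range.

### The arm

A 7-joint arm with a two-finger parallel gripper is mounted at the origin on the work surface. World frame = base frame: x ahead of the robot, y to its left, z up, the work surface at z = 0. Lengths are in m, angles in rad, forces in N, time in s.
With the tool pointing down it reaches from about 0.4 to 0.85 m from the base axis. Payload 10.4 kg.
Tool frame: the origin (TCP) lies midway between the tips of the shut fingers; the grasp point (between the pads) lies 19 mm behind it; z points along the fingers, y is the line along which they close (so a half turn about z gives the same grasp; the last joint's range is limited). The gripper opens to 87 mm and grips with 3 to 60 N. Pads are 19 mm wide; open, the fingers measure 117 mm over their backs; the gripper's body (75 mm by 190 mm) begins 51 mm behind the grasp point.
Start: joints at [1.088, 0.332, -0.065, 1.46, 0.022, 1.35, -0.088], TCP at [0.277, -0.56, 0.223] pointing down, gripper open.
Joint ranges: [-2.6, 2.6], [-0.5, 2.12], [-1.47, 1.34], [0.16, 2.42], [-1.27, 4.41], [0.06, 2.06], [-2.6, 2.6]. Speed limits (rad/s): [2.22, 2.22, 2.79, 2.79, 3.14, 3.14, 3.14].

### API

Orientations are given as a unit quaternion [x, y, z, w].
In Python, from bench import r gives the robot as it stands.
- The arm moves only by the tool move_arm, never from a script. Its argument "targets" is a list of rows, each a list of 3 entries, a list of its own where there are three numbers: the shift along the tool's x, y, z in cm, then the turn, a rotation vector about the tool's x, y, z in rad, then the opening in per cent of the stroke, from 0 (shut) to 100 (fully open). In form: [[[x, y, z], [wx, wy, wz], gripper], ...]. A call has 1 to 20 rows; each row shifts and turns the commanded pose from where the row before left it, along the tool's axes as they then stand; what a row does not reach is not made up. A row lasts 1/8 s, in which the tool goes at most 62.5 mm and 10.7 degrees, less where a joint would pass 70% of its speed; a pose out of reach is approached as far as the arm can. A call with a gripper value outside its range is refused whole. The fingers move at their own pace and stop on an object; "grip_force" is the grip in N (left out, the last holds). Time passes only in rows, so rows that do not move let the fingers close. It gives the time, the measured TCP pose, the force, the opening and the grip force at its end, in the units of the state.
- r.read_state(): the state, without advancing time (a new reading comes with each control period).
- r.camera(name): name is "side" or "top" or "wrist"; returns a dict with "image" (384x512x3 uint8, blue, green, red), "vertical_fov" (degrees; the focal length in pixels is half the picture's height over the tangent of half this angle, whatever the lens; pixels are square), "cx", "cy" (the principal point, pixels), "cam_to_world" (4x4, takes a point from camera to world coordinates). Camera axes: x right, y down, z forward; pixel columns grow to the right and rows downward; lengths in m; the calibration is good to about 2 mm. The wrist camera is an equidistant fisheye: a pixel r from the principal point sees the ray r / f radians off the axis. A picture is of the moment at which its call begins. There is no depth.
- r.close_job(): hands the job in; it is judged then, once.
The state is a dict: "time": time; "joint_positions": joint angles; "joint_vel": joint speeds; "joint_torque": joint torques, N m; "ee_pos": TCP position; "eef_rot": TCP orientation; "ft_force": force on the tool from outside, world axes, zero at the start; "torque": the same for the moment, N m; "width": finger opening in m; "grip_force": force on a finger pad.
Only numpy, scipy, OpenCV 4.12 (cv2) and the standard library are available. Lean on these libraries where they do the work, as an engineer would, in place of code of your own. Each camera call takes 0.05 s, during which the arm holds its last target. There are 200 camera calls.

## Working session

There is one attempt and no reset: what is moved stays moved. The work goes in short steps, Python scripts to look and compute and a tool call to move; the robot and the scene stay as the last step left them, time stands still between calls to the robot, and variables do not carry over. Pictures are saved under pics/ and viewed, at most 10 in all, crops included, and the job is handed in when it is done.

Besides the shell and the picture viewer there is one more tool, called in YAML: its name, and indented under it one key for each argument. move_arm: Moves the arm, as the interface text tells. Its arguments: {"type":"object","properties":{"targets":{"type":"array"},"grip_force":{"type":"number"}},"required":["targets"]}

```bash
mkdir -p pics
cat > h.py <<'E'
import numpy as np, cv2
from bench import r
from scipy.spatial.transform import Rotation as R
def snap(n,f):
    c=r.camera(n); cv2.imwrite('pics/'+f,c['image']); 
    np.savez('pics/'+f+'.npz',M=c['cam_to_world'],p=[c['image'].shape[0]/2/np.tan(np.radians(c['vertical_fov'])/2),c['cx'],c['cy']]); return c
def load(f):
    d=np.load('pics/'+f+'.npz'); return d['M'],d['p']
def back(f,u,v,z):
    M,(F,cx,cy)=load(f); d=M[:3,:3]@[(u-cx)/F,(v-cy)/F,1]; o=M[:3,3]; return o+d*(z-o[2])/d[2]
def proj(f,P):
    M,(F,cx,cy)=load(f); q=M[:3,:3].T@(np.array(P)-M[:3,3]); return np.array([cx+F*q[0]/q[2],cy+F*q[1]/q[2]])
E
python3 - <<'E'
from h import *
a=snap('top','t0.png');b=snap('side','s0.png')
cv2.imwrite('pics/both.png',cv2.resize(np.vstack([a['image'],b['image']]),(450,600)) if 0 else cv2.resize(a['image'],(768,576)))
cv2.imwrite('pics/s0b.png',cv2.resize(b['image'],(768,576)))
s=r.read_state();print(s['ee_pos'],s['eef_rot'],s['width'],s['time']);print(load('t0.png'),load('s0.png'))
E
```

```text
[ 0.27723091 -0.55978879  0.2218592 ] [ 9.73684798e-01  2.27898102e-01 -1.48113437e-04 -5.89497313e-04] 0.08695108479080385 0.1
(array([[-0.05494506, -0.97463552,  0.21694849,  0.30761167],
       [-0.99848462,  0.05430299, -0.00892461,  0.02924062],
       [-0.00308271, -0.21711009, -0.97614226,  1.27350648],
       [ 0.        ,  0.        ,  0.        ,  1.        ]]), array([435.37824897, 261.36098201, 184.75538454])) (array([[-0.97652639, -0.11112338,  0.18452048,  0.34600578],
       [-0.21539069,  0.51073644, -0.83231914,  0.97092583],
       [-0.00175122, -0.85252559, -0.52268255,  0.73594101],
       [ 0.        ,  0.        ,  0.        ,  1.        ]]), array([483.39416931, 252.87158448, 180.85884763]))
```

View pics/both.png

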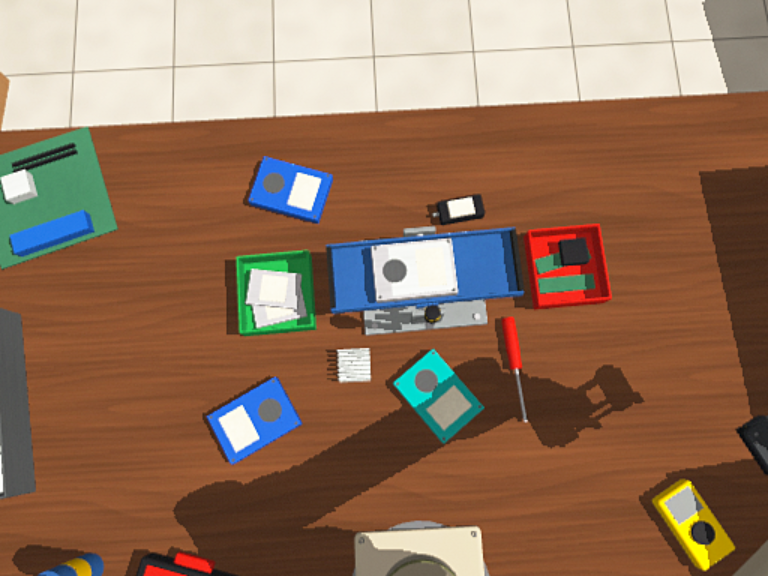

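View pics/s0b.png

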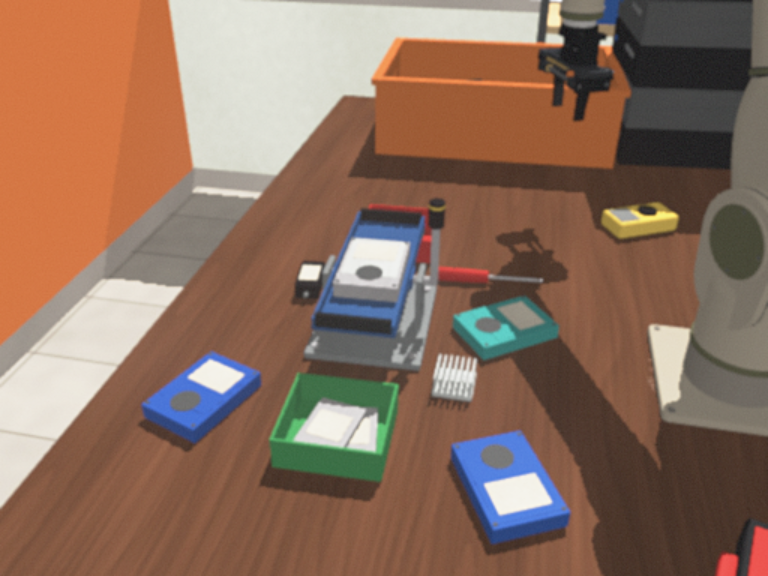

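Top view: the silver drive with pale label is in the tray at (415,268). The look-alikes, blue at (290,190) and (252,420) and teal at (438,395), lie on the bench in the wrong colours. The green bin is at (276,292), i.e. world +y, and the red one at (568,265). The knob is at (433,313) in the top view and (437,207) in the side view. One crop will confirm this and give the corners.

Run:
```python
from h import *
a=cv2.imread('pics/t0.png'); b=cv2.imread('pics/s0.png')
A=cv2.resize(a[145:225,210:355],None,fx=5.5,fy=5.5,interpolation=cv2.INTER_CUBIC)
B=cv2.resize(b[120:180,260:330],None,fx=2.6,fy=2.6,interpolation=cv2.INTER_CUBIC)
c=np.zeros((600,800,3),np.uint8); c[:A.shape[0],:A.shape[1]]=A[:,:800]; c[442:442+B.shape[0],:B.shape[1]]=B[:158]
cv2.imwrite('pics/crop.png',c)
# knob guess
def tri(p,q):
    L=[]
    for f,(u,v) in (('t0.png',p),('s0.png',q)):
        M,(F,cx,cy)=load(f); d=M[:3,:3]@[(u-cx)/F,(v-cy)/F,1]; L.append((M[:3,3],d/np.linalg.norm(d)))
    A=sum(np.eye(3)-np.outer(d,d) for o,d in L); y=sum((np.eye(3)-np.outer(d,d))@o for o,d in L); return np.linalg.solve(A,y)
print(tri((433/1.5,311/1.5),(437/1.5,203/1.5)))
for n,u,v,z in [('tl',328,245,.125),('tr',517,228,.125),('br',523,295,.125),('bl',332,312,.125),('green',276,292,.05),('red',568,265,.05)]:print(n,back('t0.png',u/1.5,v/1.5,z).round(3))
```

```text
[ 0.47864365 -0.04296446  0.23607237]
tl [0.629 0.132 0.125]
tr [ 0.642 -0.215  0.125]
br [ 0.517 -0.213  0.125]
bl [0.505 0.129 0.125]
green [0.563 0.241 0.05 ]
red [ 0.585 -0.322  0.05 ]
```

View pics/crop.png

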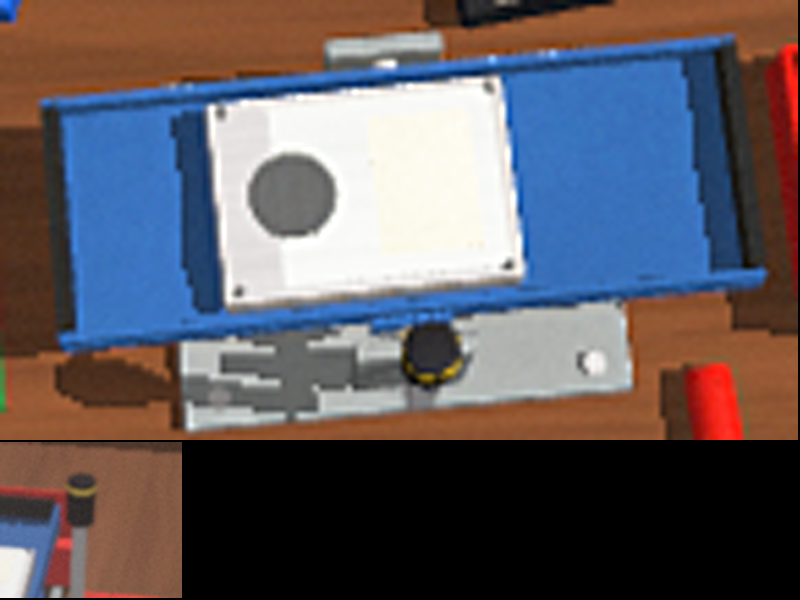

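The crop confirms the silver drive with its pale label in the tray. The knob is at crop (432,350), about (0.475,-0.045) in the world. The rocker yaw is about 0.038 rad and green is at +y. I'll push the knob from its -y side with shut fingers.

move_arm:
  targets:
    - [[0, 0, 0], [0, 0, 0.14], 0]
    - [[0, 0, 0], [0, 0, 0.14], 0]
    - [[0, 0, 0], [0, 0, 0.14], 0]
    - [[2.2, -4.2, 0], [0, 0, 0], 0]
    - [[2.2, -4.2, 0], [0, 0, 0], 0]
    - [[2.2, -4.2, 0], [0, 0, 0], 0]
    - [[2.2, -4.2, 0], [0, 0, 0], 0]
    - [[2.2, -4.2, 0], [0, 0, 0], 0]
    - [[2.2, -4.2, 0], [0, 0, 0], 0]
    - [[2.2, -4.2, 0], [0, 0, 0], 0]
    - [[2.2, -4.2, 0], [0, 0, 0], 0]
    - [[2.2, -4.2, 0], [0, 0, 0], 0]
    - [[2.0, -4.2, 0], [0, 0, 0], 0]
    - [[0, 0, 0], [0, 0, 0], 0]
    - [[0, 0, 0], [0, 0, 0], 0]

```text
time: 1.98
ee_pos: [0.4781, -0.1324, 0.2223]
eef_rot: [1.0, 0.02, -0.0, 0.0]
ft_force: [0.4, -0.1, -0.3]
width: 0.0006
grip_force: 0.0
```

Run:
```python
from h import *
s=r.read_state();print(s['time'],s['ee_pos'],R.from_quat(s['eef_rot']).as_matrix().round(3),s['ft_force'],s['width'])
a=snap('top','t1.png');b=snap('side','s1.png');w=snap('wrist','w1.png')
c=np.hstack([cv2.resize(b['image'][100:280,190:350],(400,450)),cv2.resize(a['image'][130:238,220:316],(400,450))]);cv2.imwrite('pics/c1.png',c)
```

```text
1.975 [ 0.47812174 -0.13238647  0.22227806] [[ 0.999  0.039 -0.001]
 [ 0.039 -0.999 -0.   ]
 [-0.001  0.    -1.   ]] [ 0.38417629 -0.0581056  -0.27374773] 0.000608767943720946
```

View pics/c1.png

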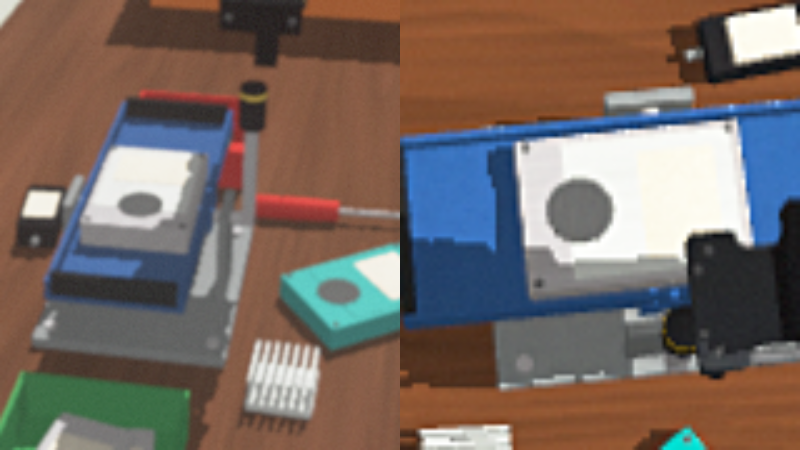

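The shut fingers are in line with the knob: fingertip at (265,60) and knob at (254,90) in the side half, knob at (680,330) in the top half. Next I'll lower and touch it.

move_arm:
  targets:
    - [[0, 0, 0.9], [0, 0, 0], 0]
    - [[0, -1.5, 0.8], [0, 0, 0], 0]
    - [[0, -1.5, 0], [0, 0, 0], 0]
    - [[0, -1.5, 0], [0, 0, 0], 0]
    - [[0, -0.7, 0], [0, 0, 0], 0]
    - [[0, -0.4, 0], [0, 0, 0], 0]
    - [[0, -0.4, 0], [0, 0, 0], 0]
    - [[0, -0.3, 0], [0, 0, 0], 0]
    - [[0, -0.2, 0], [0, 0, 0], 0]
    - [[0, 0, 0], [0, 0, 0], 0]
    - [[0, 0, 0], [0, 0, 0], 0]

```text
time: 3.5
ee_pos: [0.4759, -0.067, 0.2055]
eef_rot: [1.0, 0.02, -0.0, 0.0]
ft_force: [-0.3, 0.1, 0.0]
width: 0.0004
grip_force: 0.0
```

move_arm:
  targets:
    - [[0, -0.2, 0], [0, 0, 0], 0]
    - [[0, -0.2, 0], [0, 0, 0], 0]
    - [[0, -0.2, 0], [0, 0, 0], 0]
    - [[0, -0.2, 0], [0, 0, 0], 0]
    - [[0, 0, 0], [0, 0, 0], 0]
    - [[0, 0, 0], [0, 0, 0], 0]

```text
time: 4.25
ee_pos: [0.4756, -0.0587, 0.2057]
eef_rot: [1.0, 0.02, 0.0, 0.0]
ft_force: [-0.4, -1.9, 1.2]
width: 0.0002
grip_force: 1.0
```

move_arm:
  targets:
    - [[0, -0.1, 0], [0, 0, 0], 0]
    - [[0, -0.1, 0], [0, 0, 0], 0]
    - [[0, -0.1, 0], [0, 0, 0], 0]
    - [[0, -0.1, 0], [0, 0, 0], 0]
    - [[0, -0.1, 0], [0, 0, 0], 0]
    - [[0, -0.1, 0], [0, 0, 0], 0]
    - [[0, -0.1, 0], [0, 0, 0], 0]
    - [[0, -0.1, 0], [0, 0, 0], 0]

```text
time: 5.25
ee_pos: [0.4753, -0.051, 0.2056]
eef_rot: [1.0, 0.02, 0.0, 0.0]
ft_force: [-0.3, -4.5, 2.5]
width: 0.0004
grip_force: 2.6
```

```bash
cat > m.py <<'E'
from h import *
import sys
from scipy.optimize import least_squares
mid=np.array([.573,-.042,.095]); Z=R.from_euler('z',.038)
def W(x,y,h,t): return mid+Z.apply(R.from_euler('x',-t).apply([x,y,h]))
def disk(img,g):
    hsv=cv2.cvtColor(img,cv2.COLOR_BGR2HSV); m=((hsv[...,1]<45)&(hsv[...,2]>60)&(hsv[...,2]<150)).astype(np.uint8)
    n,_,st,c=cv2.connectedComponentsWithStats(m); k=[i for i in range(1,n) if 60<st[i,4]<500 and np.hypot(*(c[i]-g))<55]
    return [(c[i].round(1),st[i,4],st[i,2:4]) for i in sorted(k,key=lambda i:np.hypot(*(c[i]-g)))][:4]
def run(f,img,g):
    for c,a,wh in disk(img,g):
        s=least_squares(lambda p:proj(f,W(X0,p[0],.039,p[1]))-c,[0,.1]).x; print(c,a,wh,'ydisk %.4f tilt %.3f'%tuple(s))
X0=float(0)
def s_now(f,g):
    s=r.read_state(); print(s['time'],s['ee_pos'].round(4) if hasattr(s['ee_pos'],'round') else s['ee_pos'],np.round(s['ft_force'],2)); run(f,snap('side',f)['image'],g); s=r.read_state(); print(np.round(s['ft_force'],2))
E
python3 - <<'E'
import m; from m import *
p=back('t0.png',395/1.5,270.5/1.5,.134)-mid; q=Z.inv().apply(p); print('disk tray xy',q)
m.X0=q[0]
for f in ('s0.png','s1.png'): run(f,cv2.imread('pics/'+f),np.array([246,181]))
s_now('s2.png',np.array([246,185]))
E
```

```text
disk tray xy [0.00181285 0.05483216 0.039     ]
[245.6 181.5] 120 [17 10] ydisk 0.0762 tilt -0.096
[244.3 194.7] 385 [48 23] ydisk 0.0830 tilt 0.217
[213.  182.2] 135 [27 22] ydisk 0.4095 tilt -0.452
[245.7 181.4] 118 [17  9] ydisk 0.0748 tilt -0.091
[213.5 181.7] 130 [27 21] ydisk 0.4062 tilt -0.453
5.25 [ 0.4753 -0.051   0.2056] [-0.34 -4.53  2.51]
[245.3 184.2] 143 [17 11] ydisk 0.0772 tilt -0.027
[213.7 182.4] 149 [27 22] ydisk 0.4043 tilt -0.450
[-0.25 -4.74  3.31]
```

```bash
cat >> m.py <<'E'
from scipy.optimize import brentq
def now(f,yd=None):
    s=r.read_state(); y=s['ee_pos'][1]; th=brentq(lambda t:.11*np.tan(t)-.013*(1/np.cos(t)-1)-(y+.063),-.2,.8)
    img=snap('side',f)['image']; s2=r.read_state()
    D=disk(img,proj(f,W(.0018,yd or .055,.039,th)))
    for c,a,wh in D[:2]: print(c,a,'y %.4f (v), '%brentq(lambda q:proj(f,W(.0018,q,.039,th))[1]-c[1],-.2,.4),end='')
    print('t %.2f tcp %.4f th %.3f F'%(s['time'],y,th),np.round(s['ft_force'],2),np.round(s2['ft_force'],2))
E
python3 - <<'E'
from m import *
for f,t in (('s0.png',0),('s1.png',0),('s2.png',.107)): print(proj(f,W(.0018,.0548,.039,t)))
now('s3.png')
E
```

```text
[247.01924135 180.29002352]
[247.01924135 180.29002352]
[246.73597707 183.29025032]
[245.2 184.3] 145 y 0.0584 (v), [214.  182.6] 150 y 0.0517 (v), t 5.30 tcp -0.0509 th 0.111 F [-0.25 -4.74  3.31] [ 0.12 -3.12  2.97]
```

move_arm:
  targets:
    - [[0, -0.1, 0], [0, 0, 0], 0]
    - [[0, -0.1, 0], [0, 0, 0], 0]
    - [[0, -0.1, 0], [0, 0, 0], 0]
    - [[0, -0.1, 0], [0, 0, 0], 0]

```text
time: 5.85
ee_pos: [0.4752, -0.0475, 0.2055]
eef_rot: [1.0, 0.02, 0.0, 0.0]
ft_force: [0.3, -6.5, 3.0]
width: 0.0004
grip_force: 3.5
```

```bash
python3 -c "
from m import *
now('s4.png')"
```

```text
[245.3 185.1] 152 y 0.0580 (v), [214.  182.4] 150 y 0.0478 (v), t 5.85 tcp -0.0475 th 0.141 F [ 0.34 -6.53  2.97] [ 0.06 -6.4   2.56]
```

move_arm:
  targets:
    - [[0, -0.03, 0], [0, 0, 0], 0]
    - [[0, -0.03, 0], [0, 0, 0], 0]
    - [[0, -0.03, 0], [0, 0, 0], 0]
    - [[0, -0.03, 0], [0, 0, 0], 0]
    - [[0, -0.03, 0], [0, 0, 0], 0]
    - [[0, -0.03, 0], [0, 0, 0], 0]
    - [[0, -0.03, 0], [0, 0, 0], 0]
    - [[0, 0, 0], [0, 0, 0], 0]
    - [[0, 0, 0], [0, 0, 0], 0]

```text
time: 7.02
ee_pos: [0.4751, -0.0455, 0.2055]
eef_rot: [1.0, 0.02, 0.0, 0.0]
ft_force: [0.3, -7.1, 1.6]
width: 0.0005
grip_force: 3.5
```

```bash
python3 -c "
from m import *
now('s5.png')"
```

```text
[245.3 185.4] 154 y 0.0571 (v), [250.3 196.2] 498 y 0.0957 (v), t 7.03 tcp -0.0455 th 0.160 F [ 0.35 -7.08  1.57] [ 0.79 -6.37  2.21]
```

move_arm:
  targets:
    - [[0, -0.03, 0], [0, 0, 0], 0]
    - [[0, -0.03, 0], [0, 0, 0], 0]
    - [[0, -0.03, 0], [0, 0, 0], 0]
    - [[0, -0.03, 0], [0, 0, 0], 0]
    - [[0, -0.03, 0], [0, 0, 0], 0]
    - [[0, 0, 0], [0, 0, 0], 0]
    - [[0, 0, 0], [0, 0, 0], 0]
    - [[0, 0, 0], [0, 0, 0], 0]

```text
time: 8.07
ee_pos: [0.475, -0.0441, 0.2054]
eef_rot: [1.0, 0.019, 0.0, 0.001]
ft_force: [1.4, -7.0, 1.6]
width: 0.0005
grip_force: 3.7
```

```bash
python3 -c "
from m import *
now('s6.png')"
```

```text
[245.1 185.9] 157 y 0.0577 (v), [214.1 182.6] 154 y 0.0457 (v), t 8.07 tcp -0.0441 th 0.171 F [ 1.43 -7.02  1.63] [ 1.   -7.08  1.08]
```

move_arm:
  targets:
    - [[0, -0.03, 0], [0, 0, 0], 0]
    - [[0, -0.03, 0], [0, 0, 0], 0]
    - [[0, -0.03, 0], [0, 0, 0], 0]
    - [[0, -0.03, 0], [0, 0, 0], 0]
    - [[0, -0.03, 0], [0, 0, 0], 0]
    - [[0, -0.03, 0], [0, 0, 0], 0]
    - [[0, 0, 0], [0, 0, 0], 0]
    - [[0, 0, 0], [0, 0, 0], 0]
    - [[0, 0, 0], [0, 0, 0], 0]

```text
time: 9.25
ee_pos: [0.4749, -0.0425, 0.2054]
eef_rot: [1.0, 0.019, 0.0, 0.001]
ft_force: [1.0, -7.6, 1.2]
width: 0.0004
grip_force: 4.0
```

```bash
python3 -c "
from m import *
now('s7.png')"
```

```text
[245.2 186.2] 157 y 0.0573 (v), [250.3 197. ] 488 y 0.0947 (v), t 9.25 tcp -0.0425 th 0.186 F [ 1.02 -7.62  1.19] [ 1.04 -7.59  0.72]
```

move_arm:
  targets:
    - [[0, -0.03, 0], [0, 0, 0], 0]
    - [[0, -0.03, 0], [0, 0, 0], 0]
    - [[0, -0.03, 0], [0, 0, 0], 0]
    - [[0, -0.03, 0], [0, 0, 0], 0]
    - [[0, -0.03, 0], [0, 0, 0], 0]
    - [[0, -0.03, 0], [0, 0, 0], 0]
    - [[0, 0, 0], [0, 0, 0], 0]
    - [[0, 0, 0], [0, 0, 0], 0]
    - [[0, 0, 0], [0, 0, 0], 0]

```text
time: 10.42
ee_pos: [0.4749, -0.041, 0.2053]
eef_rot: [1.0, 0.019, 0.0, 0.001]
ft_force: [1.6, -9.0, 0.8]
width: 0.0007
grip_force: 4.2
```

```bash
python3 -c "
from m import *
now('s8.png')"
```

```text
[245.1 186.6] 165 y 0.0573 (v), [250.5 197.5] 485 y 0.0945 (v), t 10.43 tcp -0.0410 th 0.200 F [ 1.6  -9.03  0.84] [ 1.38 -8.81  0.23]
```

move_arm:
  targets:
    - [[0, -0.03, 0], [0, 0, 0], 0]
    - [[0, -0.03, 0], [0, 0, 0], 0]
    - [[0, -0.03, 0], [0, 0, 0], 0]
    - [[0, -0.03, 0], [0, 0, 0], 0]
    - [[0, -0.03, 0], [0, 0, 0], 0]
    - [[0, -0.03, 0], [0, 0, 0], 0]
    - [[0, 0, 0], [0, 0, 0], 0]
    - [[0, 0, 0], [0, 0, 0], 0]
    - [[0, 0, 0], [0, 0, 0], 0]

```text
time: 11.6
ee_pos: [0.4747, -0.0394, 0.2053]
eef_rot: [1.0, 0.019, -0.0, 0.001]
ft_force: [0.8, -9.5, 0.3]
width: 0.0008
grip_force: 4.6
```

```bash
python3 -c "
from m import *
now('s9.png')"
```

```text
[245.  186.9] 164 y 0.0569 (v), [250.7 197.5] 485 y 0.0926 (v), t 11.60 tcp -0.0394 th 0.214 F [ 0.78 -9.48  0.3 ] [ 2.07 -9.72  0.7 ]
```

move_arm:
  targets:
    - [[0, -0.03, 0], [0, 0, 0], 0]
    - [[0, -0.03, 0], [0, 0, 0], 0]
    - [[0, -0.03, 0], [0, 0, 0], 0]
    - [[0, -0.03, 0], [0, 0, 0], 0]
    - [[0, -0.03, 0], [0, 0, 0], 0]
    - [[0, -0.03, 0], [0, 0, 0], 0]
    - [[0, 0, 0], [0, 0, 0], 0]
    - [[0, 0, 0], [0, 0, 0], 0]
    - [[0, 0, 0], [0, 0, 0], 0]

```text
time: 12.78
ee_pos: [0.4746, -0.0378, 0.2052]
eef_rot: [1.0, 0.019, -0.0, 0.001]
ft_force: [1.1, -10.8, -0.2]
width: 0.0004
grip_force: 4.9
```

```bash
python3 -c "
from m import *
now('s10.png')"
```

```text
[245.2 187.4] 168 y 0.0572 (v), [250.9 197.7] 482 y 0.0914 (v), t 12.78 tcp -0.0378 th 0.229 F [  1.12 -10.83  -0.24] [-0.1  -9.33  0.19]
```

move_arm:
  targets:
    - [[0, -0.03, 0], [0, 0, 0], 0]
    - [[0, -0.03, 0], [0, 0, 0], 0]
    - [[0, -0.03, 0], [0, 0, 0], 0]
    - [[0, -0.03, 0], [0, 0, 0], 0]
    - [[0, -0.03, 0], [0, 0, 0], 0]
    - [[0, -0.03, 0], [0, 0, 0], 0]
    - [[0, 0, 0], [0, 0, 0], 0]
    - [[0, 0, 0], [0, 0, 0], 0]
    - [[0, 0, 0], [0, 0, 0], 0]

```text
time: 13.95
ee_pos: [0.4745, -0.0362, 0.2051]
eef_rot: [1.0, 0.019, -0.0, 0.001]
ft_force: [1.6, -10.3, -1.2]
width: 0.0005
grip_force: 5.1
```

```bash
python3 -c "
from m import *
now('s11.png')"
```

```text
[245.1 187.6] 171 y 0.0566 (v), [250.3 198.8] 469 y 0.0933 (v), t 13.95 tcp -0.0362 th 0.242 F [  1.57 -10.26  -1.2 ] [  1.5  -10.65  -0.63]
```

move_arm:
  targets:
    - [[0, -0.03, 0], [0, 0, 0], 0]
    - [[0, -0.03, 0], [0, 0, 0], 0]
    - [[0, -0.03, 0], [0, 0, 0], 0]
    - [[0, -0.03, 0], [0, 0, 0], 0]
    - [[0, -0.03, 0], [0, 0, 0], 0]
    - [[0, -0.03, 0], [0, 0, 0], 0]
    - [[0, 0, 0], [0, 0, 0], 0]
    - [[0, 0, 0], [0, 0, 0], 0]
    - [[0, 0, 0], [0, 0, 0], 0]

```text
time: 15.12
ee_pos: [0.4744, -0.0347, 0.205]
eef_rot: [1.0, 0.019, -0.0, 0.001]
ft_force: [2.3, -11.6, -1.7]
width: 0.0007
grip_force: 5.4
```

```bash
python3 -c "
from m import *
now('s12.png')"
```

```text
[245.1 188. ] 175 y 0.0567 (v), [250.3 199.4] 458 y 0.0934 (v), t 15.12 tcp -0.0347 th 0.256 F [  2.31 -11.62  -1.67] [  2.52 -10.62  -2.32]
```

move_arm:
  targets:
    - [[0, -0.03, 0], [0, 0, 0], 0]
    - [[0, -0.03, 0], [0, 0, 0], 0]
    - [[0, -0.03, 0], [0, 0, 0], 0]
    - [[0, -0.03, 0], [0, 0, 0], 0]
    - [[0, -0.03, 0], [0, 0, 0], 0]
    - [[0, -0.03, 0], [0, 0, 0], 0]
    - [[0, 0, 0], [0, 0, 0], 0]
    - [[0, 0, 0], [0, 0, 0], 0]
    - [[0, 0, 0], [0, 0, 0], 0]

```text
time: 16.3
ee_pos: [0.4743, -0.0331, 0.2048]
eef_rot: [1.0, 0.019, -0.0, 0.001]
ft_force: [2.6, -11.8, -1.9]
width: 0.0002
grip_force: 5.6
```

```bash
python3 -c "
from m import *
now('s13.png')"
```

```text
[245.  188.4] 177 y 0.0567 (v), [250.5 199.9] 455 y 0.0934 (v), t 16.30 tcp -0.0331 th 0.270 F [  2.65 -11.78  -1.93] [  2.6  -11.81  -3.47]
```

move_arm:
  targets:
    - [[0, -0.03, 0], [0, 0, 0], 0]
    - [[0, -0.03, 0], [0, 0, 0], 0]
    - [[0, -0.03, 0], [0, 0, 0], 0]
    - [[0, -0.03, 0], [0, 0, 0], 0]
    - [[0, -0.03, 0], [0, 0, 0], 0]
    - [[0, -0.03, 0], [0, 0, 0], 0]
    - [[0, 0, 0], [0, 0, 0], 0]
    - [[0, 0, 0], [0, 0, 0], 0]
    - [[0, 0, 0], [0, 0, 0], 0]

```text
time: 17.48
ee_pos: [0.4742, -0.0316, 0.2047]
eef_rot: [1.0, 0.019, -0.0, 0.001]
ft_force: [4.5, -13.3, -4.0]
width: 0.0007
grip_force: 5.9
```

```bash
python3 -c "
from m import *
now('s14.png')"
```

```text
[245.  188.9] 178 y 0.0571 (v), [250.3 200.5] 448 y 0.0936 (v), t 17.48 tcp -0.0316 th 0.283 F [  4.51 -13.32  -4.  ] [  3.05 -13.42  -4.79]
```

move_arm:
  targets:
    - [[0, -0.03, 0], [0, 0, 0], 0]
    - [[0, -0.03, 0], [0, 0, 0], 0]
    - [[0, -0.03, 0], [0, 0, 0], 0]
    - [[0, -0.03, 0], [0, 0, 0], 0]
    - [[0, -0.03, 0], [0, 0, 0], 0]
    - [[0, -0.03, 0], [0, 0, 0], 0]
    - [[0, 0, 0], [0, 0, 0], 0]
    - [[0, 0, 0], [0, 0, 0], 0]
    - [[0, 0, 0], [0, 0, 0], 0]

```text
time: 18.65
ee_pos: [0.4741, -0.03, 0.2046]
eef_rot: [1.0, 0.019, -0.0, 0.002]
ft_force: [4.3, -15.0, -5.2]
width: 0.0011
grip_force: 5.9
```

```bash
python3 -c "
from m import *
now('s15.png')"
```

```text
[243.9 193.9] 187 y 0.0717 (v), [250.4 204.4] 479 y 0.1039 (v), t 18.65 tcp -0.0300 th 0.296 F [  4.29 -15.04  -5.22] [  3.48 -12.77  -6.06]
```

It is sliding. I'll hold and gauge the speed.

```bash
python3 -c "
from m import *
now('s16.png',.075);now('s17.png',.08)"
```

```text
[243.7 195.1] 186 y 0.0754 (v), [250.8 205.2] 491 y 0.1062 (v), t 18.70 tcp -0.0300 th 0.297 F [  3.48 -12.77  -6.06] [  3.4  -13.47  -5.96]
[243.2 196.5] 192 y 0.0797 (v), [250.2 206.6] 496 y 0.1104 (v), t 18.75 tcp -0.0299 th 0.297 F [  3.4  -13.47  -5.96] [  3.86 -13.39  -5.85]
```

About 0.08 m/s after 22 mm, so about 0.17 m/s at the stop. That is safe, so I keep holding.

move_arm:
  targets:
    - [[0, 0, 0], [0, 0, 0], 0]
    - [[0, 0, 0], [0, 0, 0], 0]
    - [[0, 0, 0], [0, 0, 0], 0]
    - [[0, 0, 0], [0, 0, 0], 0]
    - [[0, 0, 0], [0, 0, 0], 0]
    - [[0, 0, 0], [0, 0, 0], 0]
    - [[0, 0, 0], [0, 0, 0], 0]
    - [[0, 0, 0], [0, 0, 0], 0]

```text
time: 19.8
ee_pos: [0.4739, -0.0293, 0.2048]
eef_rot: [1.0, 0.019, -0.001, 0.001]
ft_force: [1.4, -12.6, -2.0]
width: 0.0005
grip_force: 5.3
```

```bash
python3 -c "
from m import *
now('s18.png',.13);now('s19.png',.13)
cv2.imwrite('pics/c2.png',cv2.resize(cv2.imread('pics/s19.png')[100:280,150:350],None,fx=3,fy=3))"
```

```text
[239.4 213.6] 210 y 0.1303 (v), [254.7 213.3] 451 y 0.1294 (v), t 19.80 tcp -0.0293 th 0.302 F [  1.44 -12.58  -1.97] [  1.24 -10.9   -2.51]
[239.3 213.6] 209 y 0.1303 (v), [255.  212.9] 454 y 0.1282 (v), t 19.85 tcp -0.0293 th 0.302 F [  1.24 -10.9   -2.51] [  1.49 -11.78  -2.31]
```

View pics/c2.png

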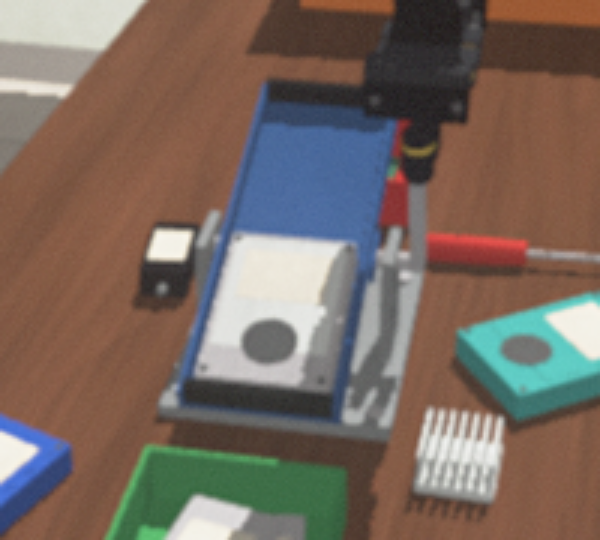

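The drive is at the stop (front edge at about (255,380)) and at rest, with the tray held tilted. I'll hold 1.5 s, then ease back slowly.

move_arm:
  targets:
    - [[0, 0, 0], [0, 0, 0], 0]
    - [[0, 0, 0], [0, 0, 0], 0]
    - [[0, 0, 0], [0, 0, 0], 0]
    - [[0, 0, 0], [0, 0, 0], 0]
    - [[0, 0, 0], [0, 0, 0], 0]
    - [[0, 0, 0], [0, 0, 0], 0]
    - [[0, 0, 0], [0, 0, 0], 0]
    - [[0, 0, 0], [0, 0, 0], 0]
    - [[0, 0, 0], [0, 0, 0], 0]
    - [[0, 0, 0], [0, 0, 0], 0]
    - [[0, 0, 0], [0, 0, 0], 0]
    - [[0, 0, 0], [0, 0, 0], 0]

```text
time: 21.4
ee_pos: [0.4739, -0.0293, 0.2048]
eef_rot: [1.0, 0.019, -0.001, 0.001]
ft_force: [1.3, -12.1, -1.8]
width: 0.0004
grip_force: 5.3
```

move_arm:
  targets:
    - [[0, 0.2, 0], [0, 0, 0], 0]
    - [[0, 0.2, 0], [0, 0, 0], 0]
    - [[0, 0.2, 0], [0, 0, 0], 0]
    - [[0, 0.2, 0], [0, 0, 0], 0]
    - [[0, 0.2, 0], [0, 0, 0], 0]
    - [[0, 0.2, 0], [0, 0, 0], 0]
    - [[0, 0.2, 0], [0, 0, 0], 0]
    - [[0, 0.2, 0], [0, 0, 0], 0]
    - [[0, 0.2, 0], [0, 0, 0], 0]
    - [[0, 0.2, 0], [0, 0, 0], 0]
    - [[0, 0.2, 0], [0, 0, 0], 0]
    - [[0, 0.2, 0], [0, 0, 0], 0]
    - [[0, 0.3, 0], [0, 0, 0], 0]
    - [[0, 0.3, 0], [0, 0, 0], 0]
    - [[0, 0.5, 0], [0, 0, 0], 0]
    - [[0, 1, 0], [0, 0, 0], 0]
    - [[0, 1, 0], [0, 0, 0], 0]
    - [[0, 2, 0], [0, 0, 0], 0]
    - [[0, 2, 0], [0, 0, 0], 0]
    - [[0, 0, 0], [0, 0, 0], 0]

```text
time: 23.9
ee_pos: [0.4779, -0.124, 0.2054]
eef_rot: [1.0, 0.018, -0.0, 0.0]
ft_force: [0.2, 0.1, -0.5]
width: 0.0004
grip_force: 0.0
```

move_arm:
  targets:
    - [[0, 0, 0], [0, 0, 0], 0]
    - [[0, 0, 0], [0, 0, 0], 0]
    - [[0, 0, 0], [0, 0, 0], 0]
    - [[0, 0, 0], [0, 0, 0], 0]
    - [[0, 0, 0], [0, 0, 0], 0]
    - [[0, 0, 0], [0, 0, 0], 0]
    - [[0, 0, 0], [0, 0, 0], 0]
    - [[0, 0, 0], [0, 0, 0], 0]

```text
time: 24.9
ee_pos: [0.4781, -0.122, 0.2056]
eef_rot: [1.0, 0.02, 0.0, 0.0]
ft_force: [0.6, -0.4, 0.6]
width: 0.0002
grip_force: 0.0
```

```bash
python3 -c "
from m import *
snap('side','s20.png');s=r.read_state();print(s['time'],s['ee_pos'],s['ft_force'])
cv2.imwrite('pics/c3.png',cv2.resize(cv2.imread('pics/s20.png')[100:280,150:350],None,fx=3,fy=3))
for c in disk(cv2.imread('pics/s20.png'),np.array([240,205])): print(c)
for t in (0,.05,.09): print(t,proj('s20.png',W(.0018,.1303,.039,t)))"
```

```text
24.95 [ 0.47809841 -0.12198397  0.20554618] [ 0.1160681  -1.30298378  0.03928304]
(array([213.4, 182.7]), np.int32(148), array([27, 24], dtype=int32))
0 [240.7180759  197.47780233]
0.05 [240.60384427 200.33004892]
0.09 [240.5340849  202.56831515]
```

View pics/c3.png

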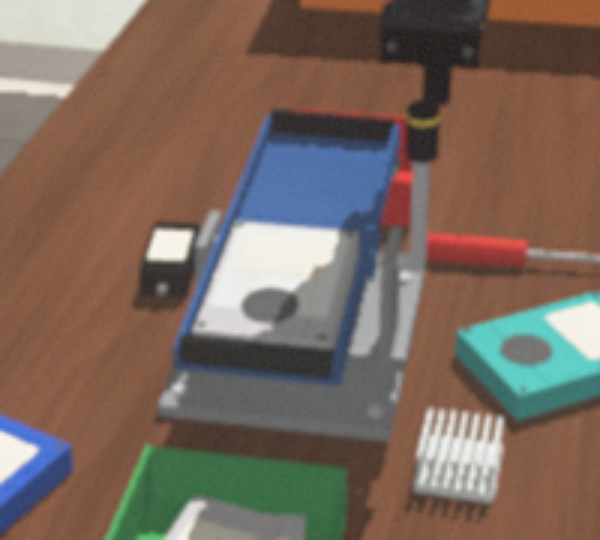

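The tray has recentred: the disk is at v≈201, so the tilt is about 0.07 rad. The drive is against the green stop and the gripper is clear.

```bash
python3 -c "
from bench import r
print(r.close_job())"
```

```text
the job is handed in; nothing more can be done
None
```

I handed the job in at about 25 s: the drive slid at about 0.30 rad, peaking at an estimated 0.17 m/s, and rests against the green-end stop with the tray recentred to about 0.07 rad and the gripper clear; the hand-in gave no verdict.

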